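# Seat a glass jar in the caddy and unscrew its tight cap

## Robot

A 7-joint arm with a two-finger parallel gripper is mounted at the origin on the work surface. World frame = base frame: x ahead of the robot, y to its left, z up, the work surface at z = 0. Lengths are in m, angles in rad, forces in N, time in s.
With the tool pointing down it reaches from about 0.425 to 0.875 m from the base axis. Payload 4.7 kg.
Tool frame: the origin (TCP) lies between the finger pads; the fingertips stand 14 mm ahead of it and the grasp point (between the pads) lies 5 mm behind it; z points along the fingers, y is the line along which they close (so a half turn about z gives the same grasp; the last joint's range is limited). The gripper opens to 87 mm and grips with 3 to 60 N. Pads are 19 mm wide; open, the fingers measure 117 mm over their backs; the gripper's body (75 mm by 190 mm) begins 51 mm behind the grasp point.
Start: joints at [1.186, 0.321, -0.07, 1.45, 0.023, 1.371, -0.057], TCP at [0.252, -0.599, 0.237] pointing down, gripper open.
Joint ranges: [-2.86, 2.86], [-0.3, 2.09], [-1.38, 1.24], [0.06, 2.45], [-1.56, 4.7], [0.09, 2.05], [-2.69, 2.69]. Speed limits (rad/s): [2.57, 2.57, 3.14, 3.14, 3.14, 3.14, 3.14].

## Interface

Orientations are given as a rotation vector (axis times angle).
In Python, from bench import ctrl gives the robot as it stands.
- The arm moves only by the shell command python3 -m inch 'ROWS' [OPENING] [FORCE]. ROWS is JSON, a list of rows, each a list of 6 numbers: the shift along the world's x, y, z in mm, then the turn, a rotation vector about the world's x, y, z in degrees. In form: [[tx, ty, tz, rx, ry, rz], ...]. A call has 1 to 20 rows; each row is the pose to reach, as a shift and turn from the pose commanded when the call began; what a row does not reach only later rows make up. A row lasts 1/8 s, in which the tool goes at most 62.5 mm and 10.7 degrees, less where a joint would pass 70% of its speed; a pose out of reach is approached as far as the arm can. A call with a gripper value outside its range is refused whole. OPENING is the finger opening in mm, from 0 to 87, set as the call begins (- or left out, the last holds). The fingers move at their own pace and stop on an object; FORCE is the grip in N (left out, the last holds). Time passes only in rows, so rows that repeat a pose let the fingers close. It gives the time, the measured TCP pose, the force, the opening and the grip force at its end, in the units of the state.
- ctrl.get_state(): the state, without advancing time (a new reading comes with each control period).
- ctrl.get_image(name): name is "side" or "top"; returns (picture, depth): 420x560x3 uint8, red, green, blue; 420x560 float32, m along the optical axis (not along the pixel's ray), 0 where there is no reading.
- ctrl.camera_params(name): a dict with "mtx" (3x3 intrinsics, pixels), "T" (4x4, takes a point from camera to world coordinates). Camera axes: x right, y down, z forward; pixel columns grow to the right and rows downward; lengths in m; the calibration is good to about 2 mm. A picture is of the moment at which its call begins. camera_params takes no time and is no camera call.
- ctrl.close_job(): hands the job in; it is judged then, once.
The state is a dict: "time": time; "joint_positions": joint angles; "qd": joint speeds; "joint_torque": joint torques, N m; "position": TCP position; "tool_rot": TCP orientation; "ft_force": force on the tool from outside, world axes, zero at the start; "torque": the same for the moment, N m; "grip_width": opening from 0.0 (shut) to 1.0 (fully open); "grip_force": force on a finger pad.
Only numpy, scipy, OpenCV 4.12 (cv2) and the standard library are available. Lean on these libraries where they do the work, as an engineer would, in place of code of your own. Each camera call takes 0.05 s, during which the arm holds its last target. There are 200 camera calls.

## Task

Stand the square glass jar with the steel screw cap in the empty well of the oak caddy, so that the well braces it and it cannot turn; it is glass, so grip the glass lightly and set it down softly. Then unscrew its tight cap, stop turning when the threads let go, lift the cap off and finish while still holding it, level, just above the mouth of the jar (about two fingers' breadth). Leave the other things on the worktop as they stand.

Things in the scene. Friction and masses are not known exactly. Their poses are not given: they have to be found in the camera images.
- jar: Square glass jar of white tablets, 0.29 to 0.43 kg, upright, closed by cap. Origin: centre of its underside, z up, x and y square to its flat sides. Flat sides 60 x 60 mm from 0 to 56 mm height; 92 mm high over the cap, so a palm above it must stay higher than that. Any of its four square yaws fits the well. 20 to 40 N on each finger carries it; over 70 N on a finger breaks it.
- cap: The jar's round steel cap, 54 mm across the fluted skirt, 21 mm high, 50 g. Origin: centre of its lower edge, z up; screwed home it lies 71 mm above the jar's foot. Unscrews anticlockwise seen from above: after about 55 degrees of turn relative to the jar (3 mm rise) the threads let go; past 100 degrees is too far. Tight: takes 0.4 to 0.6 N m; grip it firmly, 40 to 80 N on each finger.
- mouth (a point): Centre of the jar's rim, 85 mm above the jar's foot, under the cap; round neck 40 mm across below it. A sprung silicone seal on the rim pushes the cap up with about 20 N, and with the cap off it stands 6.5 mm above this point.
- cap_mark (a point): Point on the outside of the cap's skirt, on the cap's own +x axis, 26.5 mm from the cap's axis and 10 mm above its lower edge; screwed home it points along the jar's +x. Shows how far the cap has turned.
- caddy: Oak caddy block screwed to the worktop, 96 x 206 x 30 mm (x, y, z). Origin: centre of its underside; the two square wells lie 55 mm either side of it along its y. Knocking or pressing the jar against it with more than 80 N, or dropping it into the well from more than 5 mm, breaks the glass.
- well (a point): Centre of the floor of the caddy's empty well (the caddy's -y one), 8 mm above the worktop; its axes are the caddy's. The well is 66 x 66 mm, square to the caddy, 22 mm deep to the caddy's top. The jar has 3 mm play on each side in it and can turn some 6 degrees either way before the well holds it; on the bare worktop it would just turn with its cap.
- button_jar: Bystander: low square glass jar with a flat round wooden lid, 60 x 60 x 56 mm, standing in the caddy's other well. Origin: centre of its underside.
- polish_tin: Bystander: round flat shoe polish tin, 75 mm across, 29 mm high. Origin: centre of its underside.
- spray_bottle: Bystander: white trigger spray bottle, 72 mm across, 227 mm high. Origin: centre of its underside.
- jug: Bystander: blue ceramic jug, 104 mm across with a handle on its +y side, 150 mm high. Origin: centre of its underside.
- clothes_brush: Bystander: wooden clothes brush lying on its bristles, 150 x 50 x 38 mm, long along its x. Origin: centre of its underside.
- clothes_peg: Bystander: wooden clothes peg, 72 x 10 x 15 mm, long along its x. Origin: under its centre.
- scoop: Bystander: wooden-handled metal scoop like a spoon, 170 mm long along its x, 20 mm high. Origin: under its middle.
There are look-alikes about, which are no part of the job. Leave any green or red look-alike of the cap alone.

How it is judged:
By the outcome, as a careful person would: the job done as asked, in the order asked, and still so for the second after the job is handed in, while the arm keeps its last pose, push and grip.
It also fails if it takes over 54 s, if anything falls off the work surface, if the arm or the gripper's body presses on something with over 40 N, if the wrist force passes 120 N, or if a joint passes its speed limit or range.

## Working session

There is one attempt and no reset: what is moved stays moved. The work goes in short steps, Python scripts to look and compute and a shell command to move; the robot and the scene stay as the last step left them, time stands still between calls to the robot, and variables do not carry over. Pictures are saved under pics/ and viewed, at most 10 in all, crops included, and the job is handed in when it is done.

```bash
mkdir -p pics
cat > h.py <<'E'
import numpy as np, cv2
from bench import ctrl
def grab(n,tag):
    p,d=ctrl.get_image(n); cv2.imwrite(f'pics/{tag}.png',p[:,:,::-1]); np.save(f'pics/{tag}.npy',d); return p,d
def ray(n,u,v,z):
    c=ctrl.camera_params(n); K=c['mtx'];T=c['T']
    r=T[:3,:3]@np.linalg.solve(K,[u,v,1.]); o=T[:3,3]
    return o+r*(z-o[2])/r[2]
def cloud(n,d):
    c=ctrl.camera_params(n); K=np.array(c['mtx']);T=np.array(c['T'])
    v,u=np.indices(d.shape); P=np.stack([(u-K[0,2])/K[0,0]*d,(v-K[1,2])/K[1,1]*d,d],-1)
    return P@T[:3,:3].T+T[:3,3]
E
python3 - <<'E'
from h import *
for n in('top','side'):
    grab(n,n+'0'); c=ctrl.camera_params(n); print(n,c['mtx'],c['T'])
print(ctrl.get_state())
E
```

```text
top [[536.99373836   0.         273.75084873]
 [  0.         536.99373836 206.32544679]
 [  0.           0.           1.        ]] [[-4.81826949e-05 -9.98414185e-01  5.62948807e-02  4.89172501e-01]
 [-9.99999878e-01  7.57915563e-05  4.88297969e-04 -4.71512568e-03]
 [-4.91790295e-04 -5.62948503e-02 -9.98414066e-01  1.40743522e+00]
 [ 0.00000000e+00  0.00000000e+00  0.00000000e+00  1.00000000e+00]]
side [[512.66149583   0.         276.59209658]
 [  0.         512.66149583 212.0696542 ]
 [  0.           0.           1.        ]] [[-0.96994299 -0.16821367  0.17582594  0.31726882]
 [-0.24328846  0.65667988 -0.7138503   1.01096602]
 [ 0.00461802 -0.73517052 -0.67786649  1.04140229]
 [ 0.          0.          0.          1.        ]]
{'time': 0.1, 'joint_positions': array([ 1.18608355,  0.3217319 , -0.07010171,  1.45155306,  0.02261717,
        1.37078903, -0.05690295]), 'qd': array([-0.00041597, -0.0026238 , -0.00041005, -0.00377238,  0.00064232,
        0.00066433, -0.00088097]), 'joint_torque': array([ 1.84537789e-04, -4.92570662e+01, -4.05517146e-01, -3.13398135e+01,
       -6.40941714e-02,  3.95759556e-02,  6.08934761e-05]), 'position': array([ 0.25219004, -0.59857485,  0.23558199]), 'tool_rot': array([-3.07772167e+00, -6.22054443e-01,  6.86582218e-04]), 'ft_force': array([-0.5548379 , -0.11635945,  0.17571889]), 'torque': array([ 0.02938271,  0.05709126, -0.00229988]), 'grip_force': 0.0, 'grip_width': 1.0005311056923947}
```

View pics/top0.png

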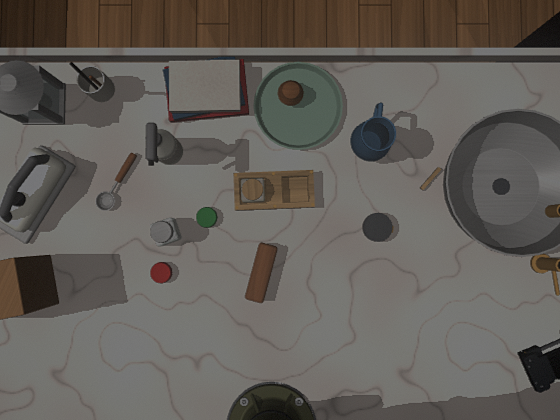

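View pics/side0.png

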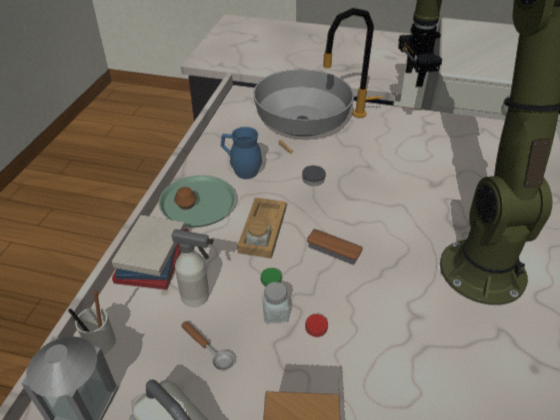

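```bash
cat > m.py <<'E'
from h import *
def meas(p,d,n='top'):
    P=cloud(n,d); hsv=cv2.cvtColor(p,cv2.COLOR_RGB2HSV)
    return P,hsv
if __name__=='__main__':
    t=cv2.imread('pics/top0.png');d=np.load('pics/top0.npy');P=cloud('top',d)
    def stat(m,name):
        X=P[m];print(name,m.sum(),X.mean(0).round(4),X.min(0).round(3),X.max(0).round(3))
        h=np.float32(X[:,:2]*1000); print('  rect',cv2.minAreaRect(h)); print('  circ',cv2.minEnclosingCircle(h))
    box=np.zeros(d.shape,bool);box[200:262,138:192]=1
    z=P[...,2]
    stat(box&(z>.086)&(z<.1),'cap'); stat(box&(z>.045)&(z<.1),'jar')
    print(np.histogram(z[box],bins=np.arange(-.01,.11,.01)))
    box[:]=0;box[160:220,225:325]=1
    hs=cv2.cvtColor(t,cv2.COLOR_BGR2HSV)
    stat(box&(z>.022)&(z<.036),'caddy')
    box[:]=0;box[165:212,280:312]=1
    stat(box&(z<.014)&(z>.004),'wellfloor')
    a=cv2.resize(t[190:270,130:210],(400,400),interpolation=2);b=cv2.resize(t[160:220,230:320],(600,400),interpolation=2)
    s=cv2.imread('pics/side0.png');c=cv2.resize(s[260:340,240:340],(380,304),interpolation=2)
    o=np.zeros((600,800,3),np.uint8);o[:300,:300]=cv2.resize(a,(300,300));o[:300,320:770]=cv2.resize(b,(450,300));o[300:600,:375]=cv2.resize(c,(375,300));e=s[190:260,230:300];o[300:600,400:700]=cv2.resize(e,(300,300),interpolation=2)
    cv2.imwrite('pics/crop0.png',cv2.convertScaleAbs(o,alpha=1.7))
E
python3 m.py
```

```text
cap 374 [0.5021 0.2727 0.0928] [0.476 0.246 0.087] [0.527 0.299 0.1  ]
  rect ((501.73284912109375, 272.5226135253906), (51.49647903442383, 53.08984375), 0.08292438089847565)
  circ ((502.0653381347656, 272.9708557128906), 27.312191009521484)
jar 581 [0.5017 0.2678 0.0805] [0.468 0.237 0.045] [0.536 0.308 0.1  ]
  rect ((502.2145690917969, 272.5675354003906), (60.774192810058594, 59.489776611328125), 21.9078369140625)
  circ ((502.0054016113281, 272.46917724609375), 38.565738677978516)
(array([ 916, 1766,   16,   19,   22,   23,  155,   13,   12,   77,  310]), array([-0.01,  0.  ,  0.01,  0.02,  0.03,  0.04,  0.05,  0.06,  0.07,
        0.08,  0.09,  0.1 ]))
caddy 1640 [ 0.6098 -0.0036  0.0304] [ 0.56  -0.108  0.022] [0.662 0.101 0.036]
  rect ((610.4173583984375, -3.2755508422851562), (97.00283813476562, 206.3399200439453), 2.3377463817596436)
  circ ((610.259765625, -3.3202667236328125), 112.57840728759766)
wellfloor 608 [ 0.614  -0.0584  0.0086] [ 0.558 -0.102  0.004] [ 0.677 -0.026  0.014]
  rect ((617.7335815429688, -63.70885467529297), (76.27790069580078, 118.57489013671875), 89.92230224609375)
  circ ((619.0985107421875, -62.428653717041016), 68.6010513305664)
```

View pics/crop0.png

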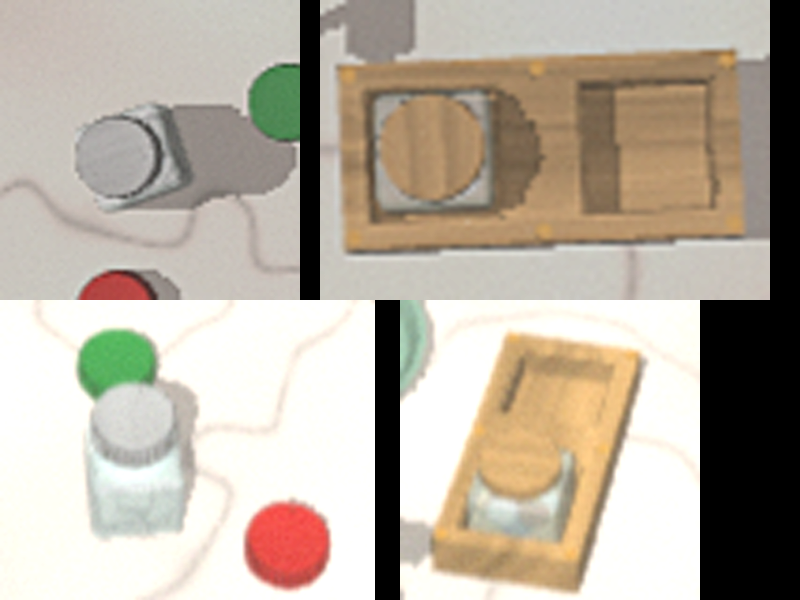

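The crops show the one square glass jar with a steel cap, at top (163,232) and side (276,300). The look-alikes are the button jar with its wooden lid (253,189), the loose green cap (207,217) and the loose red cap (162,272). Only the first fits the description. The empty well is the right-hand one, at top (297,188). The jar is at about (0.502, 0.2725) with yaw ≈ 22°, which nearly matches the tool already. I'll move above it.

```bash
python3 -m inch '[[200,350,0,0,0,0],[200,350,0,0,0,0],[200,350,0,0,0,0],[200,350,0,0,0,0],[200,350,0,0,0,0],[200,350,0,0,0,0],[200,350,0,0,0,0],[250,871,0,0,0,0],[250,871,0,0,0,0],[250,871,0,0,0,0],[250,871,0,0,0,0],[250,871,0,0,0,0],[250,871,0,0,0,0],[250,871,0,0,0,0],[250,871,0,0,0,0],[250,871,0,0,0,0],[250,871,-60,0,0,0],[250,871,-80,0,0,0],[250,871,-80,0,0,0],[250,871,-80,0,0,0]]' 87 30
python3 - <<'E'
from h import *
from scipy.spatial.transform import Rotation as R
s=ctrl.get_state();print(s['position'],s['joint_positions'].round(2),R.from_rotvec(s['tool_rot']).as_matrix().round(3))
grab('side','side1');grab('top','top1')
t=cv2.imread('pics/side0.png')
# jar edges from side picture: bottom & shoulders
a=cv2.imread('pics/side1.png')[180:340,180:380];b=cv2.imread('pics/top1.png')[170:270,110:235]
o=np.hstack([cv2.resize(a,(400,320),interpolation=2),cv2.resize(b,(400,320),interpolation=2)])
cv2.imwrite('pics/c1.png',cv2.convertScaleAbs(o,alpha=1.7))
E
```

```text
time: 2.6
position: [0.5035, 0.2722, 0.1583]
tool_rot: [-3.079, -0.621, -0.004]
ft_force: [0.6, -0.3, 0.2]
grip_width: 1.002
grip_force: 0.0
[0.50350314 0.27215506 0.15834522] [ 0.17  0.31 -0.84  1.73  0.24  1.21 -1.9 ] [[ 0.922  0.387  0.002]
 [ 0.387 -0.922  0.001]
 [ 0.003  0.    -1.   ]]
```

View pics/c1.png

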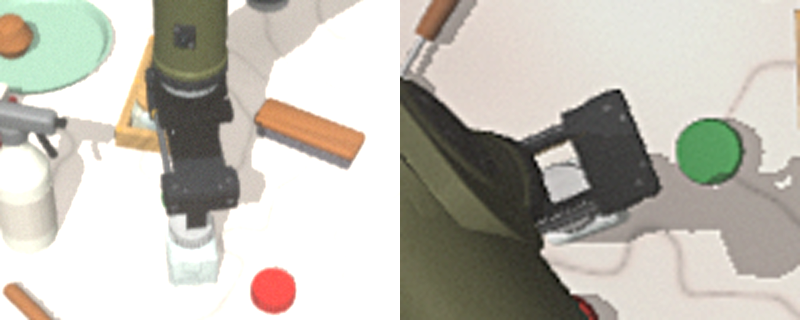

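Both views show the gripper centred over the jar: side crop ≈ (192,230), top crop ≈ (570,185). The fingers line up with the flats. I'll lower it and grip lightly.

```bash
python3 -m inch '[[-1,0,-20,0,0,0],[-1,0,-40,0,0,0],[-1,0,-60,0,0,0],[-1,0,-80,0,0,0],[-1,0,-95,0,0,0],[-1,0,-105,0,0,0],[-1,0,-112,0,0,0],[-1,0,-117,0,0,0],[-1,0,-117,0,0,0],[-1,0,-117,0,0,0]]' && python3 -m inch '[[0,0,0,0,0,0],[0,0,0,0,0,0],[0,0,0,0,0,0],[0,0,0,0,0,0],[0,0,0,0,0,0],[0,0,0,0,0,0],[0,0,0,0,0,0],[0,0,0,0,0,0]]' 50 10
```

```text
time: 3.95
position: [0.5017, 0.2721, 0.0401]
tool_rot: [-3.079, -0.622, -0.001]
ft_force: [-0.2, 0.4, -0.5]
grip_width: 1.002
grip_force: 0.0
time: 4.95
position: [0.5018, 0.2715, 0.0397]
tool_rot: [3.079, 0.622, 0.0]
ft_force: [1.3, -3.6, 0.9]
grip_width: 0.694
grip_force: 9.9
```

```bash
python3 -m inch '[[0,0,0,0,0,0],[0,0,0,0,0,0],[0,0,5,0,0,0],[0,0,15,0,0,0],[0,0,35,0,0,0],[0,0,60,0,0,0],[0,0,90,0,0,0],[10,-30,90,0,0,-2],[22,-66,90,0,0,-5],[37,-110,90,0,0,-9],[52,-155,90,0,0,-13],[67,-200,90,0,0,-17],[82,-245,90,0,0,-19],[96,-285,90,0,0,-20.5],[105,-312,90,0,0,-20.5],[111,-330,90,0,0,-20.5],[111,-330,90,0,0,-20.5],[111,-330,75,0,0,-20.5],[111,-330,60,0,0,-20.5],[111,-330,60,0,0,-20.5]]' 50 30
python3 - <<'E'
from h import *
from scipy.spatial.transform import Rotation as R
s=ctrl.get_state();print(s['position'],s['joint_positions'].round(2),R.from_rotvec(s['tool_rot']).as_matrix().round(3))
grab('side','side2');grab('top','top2')
a=cv2.imread('pics/side2.png')[150:290,200:340];b=cv2.imread('pics/top2.png')[140:240,220:340]
o=np.hstack([cv2.resize(a,(390,390),interpolation=2),cv2.resize(b,(400,390),interpolation=2)])
cv2.imwrite('pics/c2.png',cv2.convertScaleAbs(o,alpha=1.7))
E
```

```text
time: 7.45
position: [0.6104, -0.0568, 0.0971]
tool_rot: [-3.14, -0.067, 0.007]
ft_force: [0.2, 0.4, -3.8]
grip_width: 0.691
grip_force: 29.7
[ 0.61041285 -0.05681752  0.0971079 ] [ 0.54  0.42 -0.6   1.69  0.25  1.12 -1.66] [[ 0.999  0.043 -0.005]
 [ 0.043 -0.999  0.001]
 [-0.005 -0.001 -1.   ]]
```

View pics/c2.png

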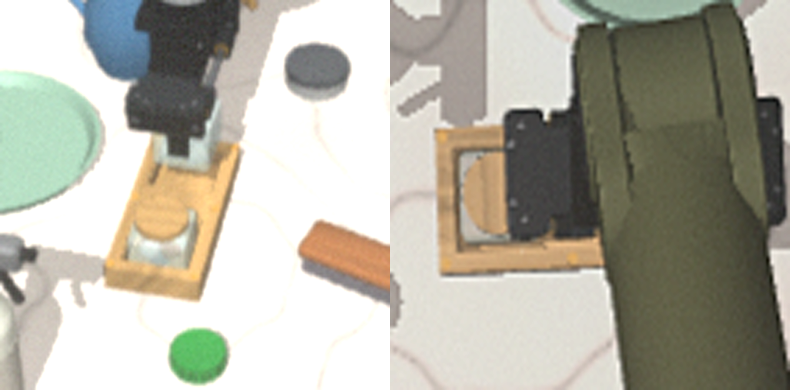

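```bash
python3 -m inch '[[0,0,0,0,0,0],[0,0,0,0,0,0],[0,0,0,0,0,0]]'
python3 - <<'E'
from h import *
def rect(P,m,name):
    X=np.float32(P[m][:,:2]*1000); r=cv2.minAreaRect(X); print(name,m.sum(),np.round(r[0],1),np.round(r[1],1),round(r[2],2),np.median(P[m][:,2]).round(4)); return r
for n in('top','side'):
    d=np.load(f'pics/{n}0.npy');P=cloud(n,d);z=P[...,2]
    hs=cv2.cvtColor(cv2.imread(f'pics/{n}0.png'),cv2.COLOR_BGR2HSV)
    def near(x,y,r): return np.hypot(P[...,0]-x,P[...,1]-y)<r
    wood=(hs[...,0]>8)&(hs[...,0]<28)&(hs[...,1]>90)
    m=near(.61,-.003,.13)&(z>.024)&(z<.036)&wood
    m=cv2.morphologyEx(m.astype(np.uint8),cv2.MORPH_OPEN,np.ones((2,2)))>0
    rect(P,m,n+' caddy')
    # well opening contour on the z=.03 plane via non-top pixels inside the caddy
    c=near(.502,.2725,.045)&(z>.087)&(z<.098); X=np.float32(P[c][:,:2]*1000);print('  cap',cv2.minEnclosingCircle(X),X.mean(0))
    f=near(.613,-.058,.03)&(z<.016); print('  floor z',np.median(z[f]),(z[f]).size)
    tbl=near(.5,-.15,.05);print('  table z',np.median(z[tbl]))
d=np.load('pics/side2.npy');P=cloud('side',d)
E
```

```text
time: 7.92
position: [0.6126, -0.0581, 0.0999]
tool_rot: [3.141, 0.064, 0.001]
ft_force: [0.1, 0.5, -3.4]
grip_width: 0.688
grip_force: 29.7
top caddy 1372 [572.7  -9.9] [166.3 206.3] 3.11 0.0304
  cap ((502.0962829589844, 273.0345458984375), 27.307151794433594) [501.9431  273.09863]
  floor z 0.00854601655346876 406
  table z 0.0003561160863865265
side caddy 711 [504.4 454. ] [ 125.6 1168.5] 12.44 0.0271
  cap ((501.0347900390625, 275.412109375), 27.37000274658203) [500.2079 275.5104]
  floor z 0.005117612049417963 162
  table z -0.002528612103122163
```

```bash
python3 -m inch '[[0,0,-8,0,0,0],[0,0,-16,0,0,0],[0,0,-22,0,0,0],[0,0,-26,0,0,0],[0,0,-29,0,0,0],[0,0,-31,0,0,0],[0,0,-33,0,0,0],[0,0,-33,0,0,0]]' && python3 -m inch '[[0,0,-2,0,0,0],[0,0,-4,0,0,0],[0,0,-6,0,0,0],[0,0,-6,0,0,0]]'
```

```text
time: 8.93
position: [0.613, -0.0579, 0.0693]
tool_rot: [3.14, 0.064, 0.001]
ft_force: [-4.9, -0.3, 11.0]
grip_width: 0.689
grip_force: 29.6
time: 9.43
position: [0.6126, -0.0596, 0.0603]
tool_rot: [3.139, 0.063, 0.001]
ft_force: [2.1, -4.4, -2.0]
grip_width: 0.69
grip_force: 29.8
```

The jar caught the rim lightly at 11 N and then slid in. I'll ease it about 1.5 mm towards −y and lower it slowly.

```bash
python3 -m inch '[[0,-1.5,0,0,0,0],[0,-1.5,-2,0,0,0],[0,-1.5,-4,0,0,0],[0,-1.5,-6,0,0,0],[0,-1.5,-8,0,0,0],[0,-1.5,-9.5,0,0,0],[0,-1.5,-10.5,0,0,0],[0,-1.5,-10.5,0,0,0]]'
```

```text
time: 10.42
position: [0.6123, -0.0597, 0.05]
tool_rot: [3.141, 0.064, -0.0]
ft_force: [-0.8, -3.4, -2.3]
grip_width: 0.691
grip_force: 29.8
```

```bash
python3 -m inch '[[0,0,-0.5,0,0,0],[0,0,-1,0,0,0],[0,0,-1.5,0,0,0],[0,0,-2,0,0,0],[0,0,-2,0,0,0]]'; python3 -m inch '[[0,0,-0.5,0,0,0],[0,0,-1,0,0,0],[0,0,-1,0,0,0]]'
```

```text
time: 11.05
position: [0.6125, -0.0596, 0.0481]
tool_rot: [3.141, 0.064, 0.0]
ft_force: [-0.5, -5.3, -0.6]
grip_width: 0.689
grip_force: 29.8
time: 11.42
position: [0.6124, -0.0596, 0.048]
tool_rot: [3.14, 0.064, -0.0]
ft_force: [-2.7, -4.6, 6.0]
grip_width: 0.689
grip_force: 29.8
```

Seated: the z reading has stalled and the floor now carries about 9 N. I'll release, rise and look.

```bash
python3 -m inch '[[0,0,1,0,0,0],[0,0,1,0,0,0],[0,0,1,0,0,0],[0,0,1,0,0,0],[0,0,1,0,0,0]]' 85 10 && python3 -m inch '[[0,0,10,0,0,0],[0,0,30,0,0,0],[0,0,55,0,0,0],[0,0,80,0,0,0],[0,0,105,0,0,0],[0,0,125,0,0,0],[0,0,125,0,0,0],[0,0,125,0,0,0]]'
python3 - <<'E'
from h import *
p,d=grab('side','side3')
P=cloud('side',d);z=P[...,2]
for lo,hi in((.092,.104),):
    c=(np.hypot(P[...,0]-.612,P[...,1]+.057)<.045)&(z>lo)&(z<hi)
    X=np.float32(P[c][:,:2]*1000);print(c.sum(),cv2.minEnclosingCircle(X),X.mean(0),np.median(z[c]))
cv2.imwrite('pics/c3.png',cv2.convertScaleAbs(cv2.resize(cv2.imread('pics/side3.png')[160:260,210:330],(780,600)[:2],interpolation=2),alpha=1.7))
E
```

```text
time: 12.05
position: [0.6124, -0.0593, 0.048]
tool_rot: [-3.141, -0.065, 0.0]
ft_force: [-0.6, -0.5, 0.5]
grip_width: 0.975
grip_force: 0.0
time: 13.05
position: [0.6119, -0.0596, 0.1725]
tool_rot: [3.141, 0.064, -0.002]
ft_force: [-0.8, 0.2, -0.1]
grip_width: 0.974
grip_force: 0.0
187 ((608.5516967773438, -55.79368209838867), 29.18666648864746) [608.5087 -52.0706] 0.0968219278185084
```

View pics/c3.png

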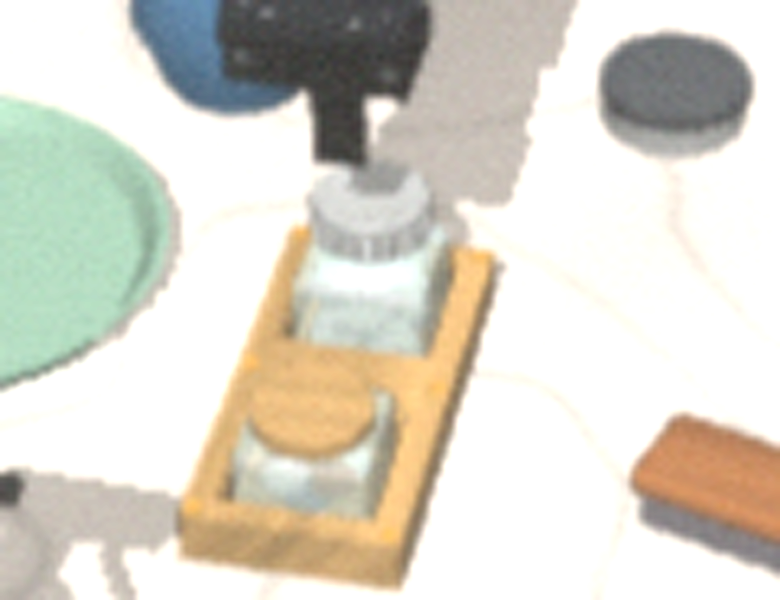

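The jar stands upright in the empty well (crop ≈ 370,270) and the button jar is undisturbed. Next I'll lower onto the cap and grip it.

```bash
python3 -m inch '[[-1,0,-25,0,0,0],[-1,0,-50,0,0,0],[-1,0,-68,0,0,0],[-1,0,-78,0,0,0],[-1,0,-84,0,0,0],[-1,0,-86,0,0,0],[-1,0,-86,0,0,0],[-1,0,-86,0,0,0]]' && python3 -m inch '[[0,0,0,0,0,0],[0,0,0,0,0,0],[0,0,0,0,0,0],[0,0,0,0,0,0],[0,0,0,0,0,0],[0,0,0,0,0,0]]' 40 15 && python3 -m inch '[[0,0,0,0,0,0],[0,0,0,0,0,0],[0,0,0,0,0,0]]' 40 58
python3 -c "
from h import *
s=ctrl.get_state();print(s['torque'],s['joint_positions'].round(2))"
```

```text
time: 14.1
position: [0.6118, -0.0595, 0.0877]
tool_rot: [3.141, 0.064, 0.002]
ft_force: [-0.1, -0.0, -0.4]
grip_width: 0.98
grip_force: 0.0
time: 14.85
position: [0.6114, -0.0594, 0.0871]
tool_rot: [-3.141, -0.065, 0.0]
ft_force: [-0.1, 0.1, 1.0]
grip_width: 0.62
grip_force: 15.0
time: 15.22
position: [0.6114, -0.0594, 0.0871]
tool_rot: [-3.141, -0.065, 0.0]
ft_force: [0.3, 0.1, -0.1]
grip_width: 0.608
grip_force: 58.0
[0.13581556 0.08098526 0.00229714] [ 0.54  0.42 -0.6   1.7   0.26  1.1  -1.67]
```

```bash
T='from bench import ctrl;s=ctrl.get_state();print("torque",s["torque"].round(3))'; python3 -m inch '[[0,0,0,0,0,3],[0,0,0,0,0,6],[0,0,0,0,0,6]]'; python3 -c "$T"; python3 -m inch '[[0,0,0,0,0,3],[0,0,0,0,0,6],[0,0,0,0,0,6]]'; python3 -c "$T"; python3 -m inch '[[0,0,0.2,0,0,3],[0,0,0.4,0,0,6],[0,0,0.4,0,0,6]]'; python3 -c "$T"
```

```text
time: 15.6
position: [0.6122, -0.0608, 0.0873]
tool_rot: [3.132, 0.226, 0.003]
ft_force: [2.4, -1.9, 0.1]
grip_width: 0.611
grip_force: 58.0
torque [-0.576 -0.562 -0.033]
time: 15.98
position: [0.6122, -0.0607, 0.0876]
tool_rot: [3.116, 0.389, 0.002]
ft_force: [1.7, -2.7, 0.6]
grip_width: 0.614
grip_force: 58.0
torque [-0.712 -0.543 -0.04 ]
time: 16.35
position: [0.6118, -0.0603, 0.0879]
tool_rot: [3.091, 0.552, 0.001]
ft_force: [2.5, -3.4, 1.9]
grip_width: 0.617
grip_force: 58.0
torque [-0.795 -0.526 -0.031]
```

Run:
```python
from h import *
s=ctrl.get_state();print(s['joint_torque'].round(3),s['joint_positions'].round(3),s['torque'],s['tool_rot'])
p,d=grab('side','side4')
a=cv2.imread('pics/side3.png')[170:230,235:305];b=cv2.imread('pics/side4.png')[170:230,235:305]
cv2.imwrite('pics/c4.png',cv2.convertScaleAbs(np.hstack([cv2.resize(i,(395,340),interpolation=cv2.INTER_CUBIC) for i in(a,b)]),alpha=1.7))
```

```text
[ -1.749 -44.139  -9.497 -25.265  -1.153   0.48    0.178] [ 0.581  0.438 -0.654  1.693  0.293  1.11  -1.377] [-0.79480478 -0.52621292 -0.0306588 ] [3.09149756e+00 5.51639379e-01 1.13128016e-03]
```

View pics/c4.png

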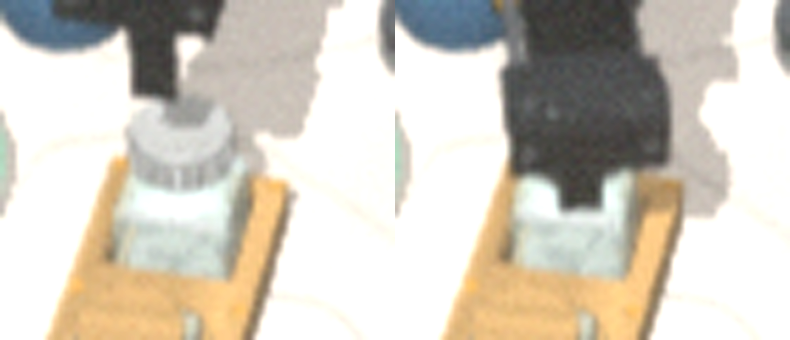

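```bash
T='from bench import ctrl;s=ctrl.get_state();print("torque",s["torque"].round(3),s["joint_torque"][6].round(3))'; python3 -m inch '[[0,0,0.2,0,0,4],[0,0,0.4,0,0,8]]'; python3 -c "$T"; python3 -m inch '[[0,0,0.2,0,0,4],[0,0,0.5,0,0,8]]'; python3 -c "$T"; python3 -m inch '[[0,0,0.2,0,0,4],[0,0,0.4,0,0,8]]'; python3 -c "$T"
```

```text
time: 16.65
position: [0.6115, -0.0603, 0.0883]
tool_rot: [3.045, 0.768, -0.0]
ft_force: [1.6, -2.9, 2.0]
grip_width: 0.608
grip_force: 58.0
torque [-0.772 -0.299 -0.311] -0.189
time: 16.9
position: [0.6115, -0.0602, 0.0888]
tool_rot: [2.984, 0.979, -0.0]
ft_force: [1.8, -2.8, 1.8]
grip_width: 0.611
grip_force: 58.0
torque [-0.714 -0.341 -0.293] -0.259
time: 17.15
position: [0.6115, -0.0602, 0.0892]
tool_rot: [2.908, 1.185, -0.0]
ft_force: [1.7, -3.1, 3.1]
grip_width: 0.609
grip_force: 58.0
torque [-0.768 -0.325 -0.329] -0.206
```

```bash
T='from bench import ctrl;s=ctrl.get_state();print("torque",s["torque"].round(3),s["joint_torque"][6].round(3))'; python3 -m inch '[[0,0,0.2,0,0,4],[0,0,0.4,0,0,8]]'; python3 -c "$T"; python3 -m inch '[[0,0,0.2,0,0,3],[0,0,0.3,0,0,6]]'; python3 -c "$T"; python3 -m inch '[[0,0,0.2,0,0,4]]'; python3 -c "$T"
```

```text
time: 17.4
position: [0.6115, -0.06, 0.0895]
tool_rot: [2.818, 1.386, -0.0]
ft_force: [1.3, -3.3, 0.7]
grip_width: 0.614
grip_force: 58.0
torque [-0.681 -0.434 -0.106] -0.421
time: 17.65
position: [0.6114, -0.0599, 0.0896]
tool_rot: [2.743, 1.531, -0.001]
ft_force: [1.3, -2.7, 1.6]
grip_width: 0.608
grip_force: 58.0
torque [-0.642 -0.367 -0.058] -0.328
time: 17.77
position: [0.6112, -0.0598, 0.0897]
tool_rot: [2.687, 1.627, -0.001]
ft_force: [1.9, -1.8, 0.9]
grip_width: 0.612
grip_force: 58.0
torque [-0.548 -0.383 -0.023] -0.519
```

```bash
T='from bench import ctrl;s=ctrl.get_state();print("torque",s["torque"].round(3),s["joint_torque"][6].round(3))'; for k in 1; do python3 -m inch '[[0,0,0.2,0,0,3]]'; python3 -c "$T";  python3 -m inch '[[0,0,0.1,0,0,2]]'; python3 -c "$T"; python3 -m inch '[[0,0,0.1,0,0,2],[0,0,0.1,0,0,2]]'; python3 -c "$T"; done
```

```text
time: 17.9
position: [0.6112, -0.0596, 0.0898]
tool_rot: [2.644, 1.697, -0.001]
ft_force: [1.3, -2.1, 1.1]
grip_width: 0.612
grip_force: 58.0
torque [-0.466 -0.405 -0.096] -0.31
time: 18.02
position: [0.6112, -0.0595, 0.0899]
tool_rot: [-2.614, -1.742, 0.001]
ft_force: [1.4, -2.0, 0.7]
grip_width: 0.613
grip_force: 58.0
torque [-0.565 -0.367  0.032] -0.174
time: 18.27
position: [0.6112, -0.0594, 0.09]
tool_rot: [-2.583, -1.787, 0.0]
ft_force: [1.2, -1.6, 0.6]
grip_width: 0.611
grip_force: 58.0
torque [-0.402 -0.273 -0.039] 0.131
```

```bash
T='from bench import ctrl;s=ctrl.get_state();print("torque",s["torque"].round(3),s["joint_torque"][6].round(3))'; python3 -m inch '[[0,0,0,0,0,3],[0,0,0,0,0,3]]'; python3 -c "$T";  python3 -m inch '[[0,0,0,0,0,3],[0,0,0,0,0,3]]'; python3 -c "$T"
python3 - <<'E'
from h import *
p,d=grab('side','side5')
a=cv2.imread('pics/side4.png')[170:230,235:305];b=cv2.imread('pics/side5.png')[170:230,235:305]
cv2.imwrite('pics/c5.png',cv2.convertScaleAbs(np.hstack([cv2.resize(i,(395,340),interpolation=cv2.INTER_CUBIC) for i in(a,b)]),alpha=1.7))
E
```

```text
time: 18.52
position: [0.6112, -0.0593, 0.09]
tool_rot: [-2.536, -1.853, 0.0]
ft_force: [0.6, -1.7, 0.1]
grip_width: 0.613
grip_force: 58.0
torque [-0.462 -0.321 -0.054] 0.176
time: 18.77
position: [0.6112, -0.0594, 0.0899]
tool_rot: [-2.488, -1.918, 0.0]
ft_force: [-0.5, -2.1, 0.1]
grip_width: 0.613
grip_force: 58.0
torque [-0.37  -0.184  0.005] 0.173
```

View pics/c5.png

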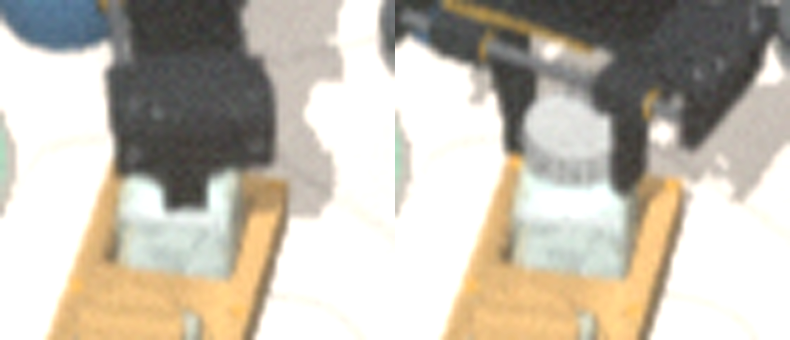

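```bash
T='from bench import ctrl;s=ctrl.get_state();print("torque",s["torque"].round(3))'; python3 -m inch '[[0,0,0.7,0,0,0],[0,0,1.5,0,0,0],[0,0,1.5,0,0,0]]'; python3 -c "$T"
```

```text
time: 19.2
position: [0.6113, -0.0592, 0.0916]
tool_rot: [-2.486, -1.92, -0.0]
ft_force: [-0.0, -1.0, -1.2]
grip_width: 0.61
grip_force: 58.0
torque [-0.2   -0.174  0.037]
```

```bash
python3 -m inch '[[0,0,1,0,0,0],[0,0,2,0,0,0],[0,0,2,0,0,0],[0,0,2,0,0,0]]'
python3 - <<'E'
from h import *
s=ctrl.get_state();print(s['torque'].round(3))
p,d=grab('side','side6')
a=cv2.imread('pics/side5.png')[170:230,245:295];b=cv2.imread('pics/side6.png')[170:230,245:295]
cv2.imwrite('pics/c6.png',cv2.convertScaleAbs(np.hstack([cv2.resize(i,(395,474),interpolation=cv2.INTER_CUBIC) for i in(a,b)]),alpha=1.5))
def med(n):
    P=cloud('side',np.load(f'pics/{n}.npy'));z=P[...,2]
    m=(np.hypot(P[...,0]-.611,P[...,1]+.055)<.02)&(z>.085)&(z<.125);
    # glass front face
    return np.median(z[m]),m.sum()
print(med('side3'),med('side5'),med('side6'))
E
```

```text
time: 19.7
position: [0.6115, -0.0596, 0.0937]
tool_rot: [2.486, 1.92, 0.0]
ft_force: [0.9, -1.0, -1.8]
grip_width: 0.61
grip_force: 58.0
[-0.221 -0.313  0.049]
(np.float64(0.09662367455325416), np.int64(98)) (np.float64(0.10029858652530538), np.int64(96)) (np.float64(0.1036956941118723), np.int64(97))
```

View pics/c6.png

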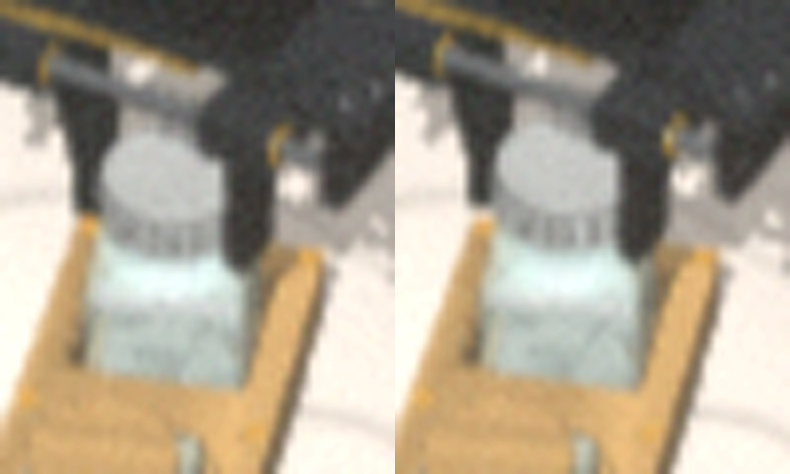

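Run:
```python
from h import *
g={n:cv2.imread(f'pics/{n}.png',0).astype(np.float32) for n in('side4','side5','side6')}
def shift(a,b,r0,r1,c0,c1):
    t=g[a][r0:r1,c0:c1]; 
    up=lambda x:cv2.resize(x,None,fx=8,fy=8,interpolation=cv2.INTER_CUBIC)
    R=cv2.matchTemplate(up(g[b][r0-4:r1+4,c0-4:c1+4]),up(t),cv2.TM_CCOEFF_NORMED)
    _,s,_,l=cv2.minMaxLoc(R); return (l[0]/8-4,l[1]/8-4,round(s,3))
for a,b in(('side5','side6'),('side4','side5')):
    print(a,b,'jar body',shift(a,b,204,221,256,277),'caddy',shift(a,b,222,240,245,290),'cap',shift(a,b,188,202,258,272))
```

```text
side5 side6 jar body (0.125, -0.25, 0.983) caddy (0.0, 0.0, 0.997) cap (0.0, -1.0, 0.971)
side4 side5 jar body (-1.125, -3.875, 0.377) caddy (0.0, 0.0, 0.997) cap (1.125, 2.625, 0.449)
```

The cap has moved up while the glass and caddy stayed put (jar shift ≈ 0.2 px, cap 1 px), so the threads have let go. I'll lift straight up.

```bash
python3 -m inch '[[0,0,1.5,0,0,0],[0,0,3,0,0,0],[0,0,5,0,0,0],[0,0,8,0,0,0],[0,0,12,0,0,0],[0,0,17,0,0,0],[0,0,22,0,0,0],[0,0,27,0,0,0],[0,0,32,0,0,0],[0,0,36,0,0,0],[0,0,39,0,0,0],[0,0,40,0,0,0],[0,0,40,0,0,0],[0,0,40,0,0,0]]'
python3 - <<'E'
from h import *
p,d=grab('side','side7')
cv2.imwrite('pics/c7.png',cv2.convertScaleAbs(cv2.resize(cv2.imread('pics/side7.png')[130:250,200:350],(750,600),interpolation=cv2.INTER_CUBIC),alpha=1.6))
E
```

```text
time: 21.5
position: [0.6113, -0.0596, 0.1334]
tool_rot: [-2.486, -1.92, 0.0]
ft_force: [-0.5, 0.8, -0.4]
grip_width: 0.613
grip_force: 58.0
```

View pics/c7.png

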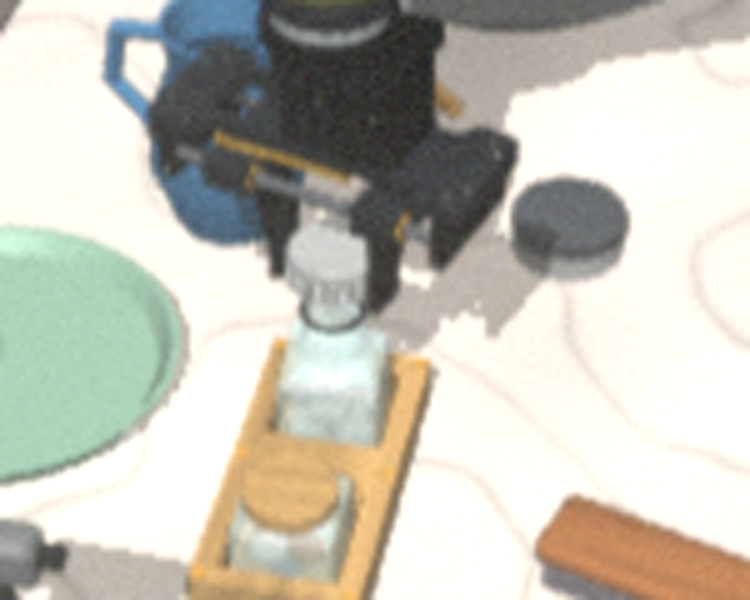

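The cap is held level about 32 mm above the mouth (crop ≈ 330,265). The open jar stands in the well (≈ 335,390), and the other things in the crop look undisturbed.

```bash
python3 -c "
from bench import ctrl
print(ctrl.close_job())"
```

```text
the job is handed in; nothing more can be done
None
```

I handed the job in at about 21.5 s: the jar stands in the caddy's empty well, and the gripper holds its unscrewed cap level about 32 mm above the mouth. I judged the threads released from the turn (73° at the tool) and from pictures of the cap rising while the jar stayed put, because the seal's 20 N push never showed at the wrist.

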